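# Release a chest's folding lid stay and shut the lid on its buffer

### The arm

A 6-joint arm with a two-finger parallel gripper is mounted at the origin on the work surface; the furniture and walls round the work are solid. World frame = base frame: x ahead of the robot, y to its left, z up, the work surface at z = 0. Lengths are in m, angles in rad, forces in N, time in s.
With the tool pointing down it reaches from about 0.275 to 0.85 m from the base axis. Payload 19 kg.
Tool frame: the origin (TCP) lies at the very end of the fingers, on their centre line; the grasp point (between the pads) lies 19 mm behind it; y points along the fingers, x is the direction in which the jaws open and shut, and the axes are right-handed (so a half turn about y gives the same grasp; the last joint's range is limited). The gripper opens to 85 mm and grips with 20 to 120 N. Pads are 22 mm wide; open, the fingers measure 114 mm over their backs; the gripper's body (76 mm by 85 mm) begins 54 mm behind the grasp point. The pads swing forward as they close: fully open they stand 13 mm farther back than shut.
Start: joints at [-1.388, 0.15, 1.437, -0, 1.554, -0.134], TCP at [0.179, -0.546, 0.231] pointing down, gripper open.
Joint ranges: [-2.8, 2.8], [-0.68, 2.1], [0.12, 2.68], [-1.39, 4.53], [0.16, 2.79], [-2.81, 2.81]. Speed limits (rad/s): [1.89, 1.89, 2.22, 3.01, 3.01, 3.01].

### API

Orientations are given as a unit quaternion [x, y, z, w].
In Python, from station import manip gives the robot as it stands. The module is installed in compiled form; this text tells all that it offers.
- The arm moves only by the tool apply_moves, never from a script. Its argument "moves" is a list that holds one entry, the list of rows, each a list of 7 numbers: the shift along the tool's x, y, z in units of 0.15 m (1.0 is 0.15 m), then the turn, a rotation vector about the tool's x, y, z in units of 45 degrees (1.0 is 45 degrees), then the opening, from 0 (shut) to 1 (fully open). In form: [[[tx, ty, tz, wx, wy, wz, gripper], ...]]. A call has 1 to 12 rows; each row is the pose to reach, as a shift and turn from the pose commanded when the call began, along the tool's axes at that moment; what a row does not reach only later rows make up. A row lasts 1/12 s, in which the tool goes at most 41.7 mm and 7.16 degrees, less where a joint would pass 70% of its speed; a pose out of reach is approached as far as the arm can. A call with a number of a shift or a turn outside -1 to 1 is refused whole. A call with a gripper value outside its range is refused whole. The fingers move at their own pace and stop on an object; "newtons" is the grip in N (left out, the last holds). Time passes only in rows, so rows that repeat a pose let the fingers close. It gives the time, the measured TCP pose, the force and the opening at its end, in the units of the state.
- manip.read_state(): the state, without advancing time (a new reading comes with each control period).
- manip.snapshot(name): name is "scene" or "side" or "wrist"; returns the picture (420x560x3 uint8, red, green, blue); there is no depth.
- manip.camera_params(name): a dict with "camera_matrix" (3x3 intrinsics, pixels), "D" ([k1, k2, p1, p2, k3] as OpenCV has them; the pictures are not rectified), "R" (3x3) and "t" (3): a world point X has camera coordinates R X + t. Camera axes: x right, y down, z forward; pixel columns grow to the right and rows downward; lengths in m; the calibration is good to about 2 mm. A picture is of the moment at which its call begins: read the wrist's pose just before it. camera_params takes no time and is no camera call; for the wrist camera it gives the pose at the moment of the call.
- manip.sign_off(): hands the job in, once; it reports no verdict.
The state is a dict: "clock": time; "qpos": joint angles; "joint_vel": joint speeds; "joint_efforts": joint torques, N m; "position": TCP position; "orientation": TCP orientation; "contact_force": force on the tool from outside, world axes, zero at the start; "wrist_torque": the same for the moment, N m; "width": finger opening in m.
Only numpy, scipy, OpenCV 4.12 (cv2) and the standard library are available. Lean on these libraries where they do the work, as an engineer would, in place of code of your own. Each camera call takes 0.05 s, during which the arm holds its last target. There are 200 camera calls.

### The job

The plywood chest's lid is propped open by a folding steel stay on its right side. With shut fingers behind the red knob at the stay's knee (do not pinch it), draw the knee up and forward past straight until it is clearly folded the other way, then move clear. Lower the lid gently by its outer face and press it down firmly, with 12 to 20 newtons for about a second, onto the rubber buffer inside the chest's front edge; leave it shut, never press any part of the chest harder than 25 newtons, and leave everything else alone.

Things in the scene. Friction and masses are not known exactly. Their poses are not given: they have to be found in the camera images.
- chest: Open plywood chest fixed to the table, 220 x 220 mm, rim 100 mm high. Origin: centre of its underside; x from its front (nearest the robot) to its hinged back, y to its left, z up; stay_pivot is at y=-117. The stay is on its right (-y) side; as the lid shuts, the stay folds forward outside that side.
- lid_hinge (a point): Middle of the lid's hinge axis (along the chest's y): chest x=+110, z=100 mm. The lid is a flat board 220 mm wide, reaching 225 mm from the hinge, 12 mm thick, all on the outer side of the hinge plane. The hinge is stiff: the lid stays where it is left and, once unlocked, closes under 3 to 12 N on its outer face near the free edge.
- stay_pivot (a point): Pivot of the stay's lower link on the chest: chest x=-35, z=65 mm. As found the knee's axis is at x=+30, z=131 (lower link 92.5 mm) and the upper link runs 113 mm on to the lid at x=+87, z=228. Lifted, the knee goes on a 92.5 mm circle about this pivot, towards chest -x and +z: straight after 12 mm, well folded after 45 to 55 mm (just past straight, the lid still jams).
- buffer_place (a point): Point at rim height (100 mm) on the axis of the black 20 mm rubber buffer inside the front wall: chest x=-88, y=0. The buffer's top is screwed to anywhere from 4 to 14 mm above the rim, not known beforehand, and gives about 1 mm per 14 N; the shut lid rests on it, not on the rim.
- knob_grip (a point): Middle of the red knob, on its axis: a 16 mm thick, 52 mm long free-turning round peg along the chest's y, standing out from the stay's knee to the right (-y). The point is 28 mm from its inner end: chest x=+30, y=-154, z=131 mm as found. The space behind it (+x) is free. Pushed forward (-x) from behind it rides up its circle about stay_pivot; that takes about 5 to 13 N.
- stay (a joint): Swing of the stay's lower link about stay_pivot (rad): 0 = knee sagging on its stop, locked, as found; 0.13 = the two links in line; grows as the knee is lifted; 0.5 is clearly folded past straight; about 2.3 when the lid is shut.
- lid (a joint): Lid hinge (rad): 0 = propped open at 80 degrees as found, grows as it closes; 1.396 = parallel to the rim; on the buffer it comes to rest between 1.32 and 1.385.
- lid_edge (a point): Middle of the lid's free edge, on its outer face (the top face when shut).
- white_jar: Bystander: small white screw-top jar with a red cap, 47 mm wide, 76 high, at the back of the table; origin at its underside.
- blue_jar: Bystander: blue-grey screw-top jar with a white cap, 51 mm wide, 61 high, at the back of the table; origin at its underside.
- red_pliers: Bystander: pliers with red grips, 187 mm long, lying at the right; origin at its underside.
- in_spool: Bystander: red thread spool, 34 mm wide, 48 high, standing in the chest; origin at its underside.
- in_tape: Bystander: yellow tape measure, 74 mm long, lying in the chest; origin at its underside.

How it is judged:
On the way, in this order (a step that is already met when the one before it is completed fails the run):
1. the knee is lifted clearly past straight (stay over 0.4 rad) while the lid is still up (value of joint stay above 0.4 rad and value of joint lid below 0.3 rad), for 0.2 s.
2. the lid is down (over 1.31 rad) and the fingers press it onto the buffer with over 8 N for 0.3 s (value of joint lid above 1.31 rad and contact force between the fingers and chest above 8 N), for 0.3 s.
At the end, for the whole second after the job is handed in: The lid is shut (lid joint over 1.31 rad, free edge within 20 mm of the rim) on its buffer, at rest, the stay folded away (stay over 1.5 rad) (value of joint lid above 1.31 rad and value of joint stay above 1.5 rad and velocity of joint lid between -0.05 and 0.05 rad/s); the robot touches nothing.
It fails at once if any part of the chest, lid or stay is pushed or pulled with more than 28 N (contact force between any of the fingers, the arm and chest above 28 N).
It fails at once if the lid drops or is slammed (closes faster than 1.5 rad/s) (velocity of joint lid above 1.5 rad/s).
It fails at once if a bystander or something in the chest is moved by over 20 mm (distance of any of white_jar, blue_jar, red_pliers, in_spool, in_tape from where it was at the start of the episode above 0.02 m).
It also fails if it takes over 72 s, if anything falls off the work surface, if the arm or the gripper's body presses on something with over 40 N, if the wrist force passes 120 N, or if a joint passes its speed limit or range.

## Working session

There is one attempt and no reset: what is moved stays moved. The work goes in short steps, Python scripts to look and compute and a tool call to move; the robot and the scene stay as the last step left them, time stands still between calls to the robot, and variables do not carry over. Pictures are saved under pics/ and viewed, about 8 in all and at most 12, crops included, and the job is handed in when it is done.

Besides the shell and the picture viewer there is one more tool, called after "Request:" as name([rows], argument=value, ...), one row to a line, values as JSON. apply_moves: Moves the arm, as the interface text tells. Shifts and turns lie within -1 to 1; 1 stands for 0.15 m of shift or 45 degrees of turn. Its arguments: {"type":"object","properties":{"moves":{"type":"array"},"newtons":{"type":"number"}},"required":["moves"]}

```bash
mkdir -p pics; python3 - <<'E'
from station import manip
import cv2,numpy as np
s=manip.read_state();print({k:np.round(v,3).tolist() for k,v in s.items()})
a=manip.snapshot("scene");b=manip.snapshot("side")
np.save("a.npy",a);np.save("b.npy",b)
cv2.imwrite("pics/scene.png",a[:,:,::-1]);cv2.imwrite("pics/side.png",b[:,:,::-1])
for n in("scene","side"):
  p=manip.camera_params(n);print(n,{k:np.round(v,4).tolist() for k,v in p.items()}); print(-np.array(p["R"]).T@np.array(p["t"]))
E
```

```text
{'clock': 0.0, 'qpos': [-1.388, 0.151, 1.438, 0.0, 1.554, -0.134], 'joint_vel': [-0.002, 0.002, 0.001, -0.001, 0.001, 0.0], 'joint_efforts': [-0.001, -71.305, -57.087, -0.0, 0.009, -0.0], 'position': [0.179, -0.546, 0.231], 'orientation': [-0.572, 0.415, -0.415, 0.573], 'contact_force': [0.483, -0.123, -0.666], 'wrist_torque': [-0.038, 0.032, -0.014], 'width': 0.086}
scene {'camera_matrix': [[484.9298, 0.0, 279.8952], [0.0, 484.9298, 210.407], [0.0, 0.0, 1.0]], 'D': [-0.1471, 0.0, 0.0, 0.0, 0.0], 'R': [[-0.6745, -0.7383, 0.0012], [-0.4296, 0.3911, -0.8139], [0.6004, -0.5495, -0.581]], 't': [0.3333, 0.5079, 0.9073]}
[-0.10172211  0.54598102  0.94006681]
side {'camera_matrix': [[436.4167, 0.0, 280.9367], [0.0, 436.4167, 209.8704], [0.0, 0.0, 1.0]], 'D': [-0.0522, 0.0, 0.0, 0.0, 0.0], 'R': [[-0.905, 0.4252, 0.0092], [0.2658, 0.5824, -0.7682], [-0.332, -0.6928, -0.6401]], 't': [0.6321, 0.0528, 1.514]}
[1.0606762  0.74943267 1.00384648]
```

View pics/scene.png

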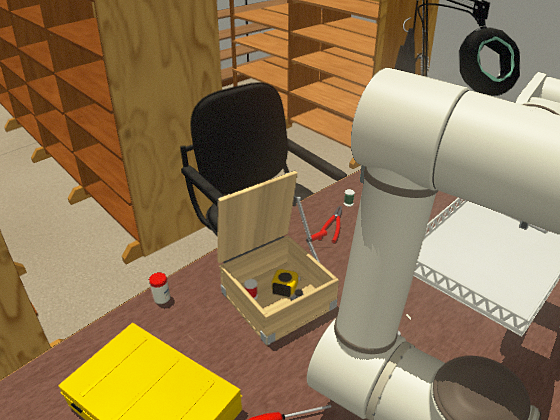

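View pics/side.png

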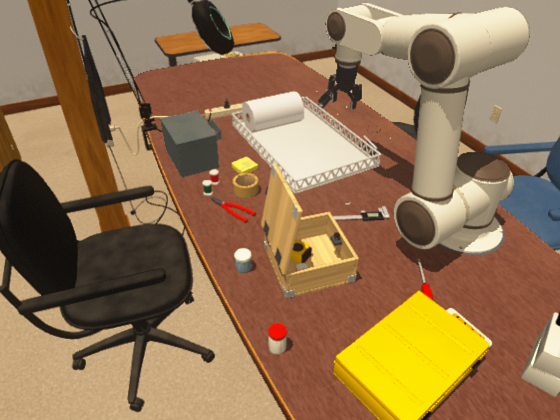

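The scene view shows the chest at about (220–338, 180–345) with its lid up, the front towards the robot and the stay near (305,225). In the side view the chest is at (265–355, 170–290). I'll enlarge both for the rim corners.

```bash
python3 - <<'E'
import cv2,numpy as np
a=np.load("a.npy")[165:350,205:350,::-1];b=np.load("b.npy")[160:300,250:365,::-1]
a=cv2.resize(a,None,fx=3,fy=3,interpolation=2);b=cv2.resize(b,None,fx=3,fy=3,interpolation=2)
c=np.zeros((555,435+345,3),np.uint8);c[:,:435]=a;c[:420,435:]=b
cv2.imwrite("pics/crop1.png",c)
E
```

```text
(no output)
```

View pics/crop1.png

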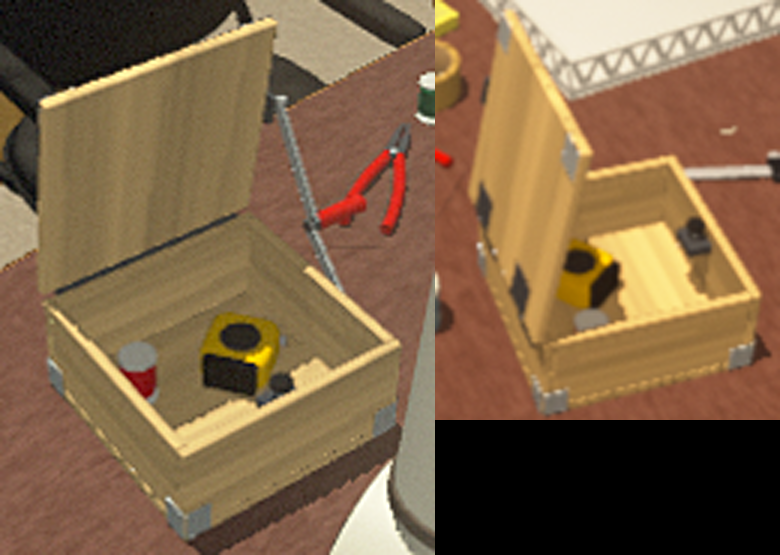

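Crop: rim corners in scene pixels are front-left (265,317), front-right (338,280) and back-left (222,265). In the side view they are front-right (330,212), front-left (357,258) and back-left (285,275). The knob is near (320,235) in the scene view. I'll triangulate these on z=0.1.

```bash
cat > h.py <<'E'
from station import manip
import cv2,numpy as np
def ray(n,uv,p=None):
    p=p or manip.camera_params(n);R=np.array(p["R"]);t=np.array(p["t"])
    q=cv2.undistortPoints(np.array([[uv]],float),np.array(p["camera_matrix"]),np.array(p["D"]))[0,0]
    return -R.T@t,R.T@np.r_[q,1]
def onz(n,uv,z,p=None):
    c,d=ray(n,uv,p);return c+d*(z-c[2])/d[2]
def proj(n,X,p=None):
    p=p or manip.camera_params(n)
    return cv2.projectPoints(np.array(X,float).reshape(-1,3),cv2.Rodrigues(np.array(p["R"]))[0],np.array(p["t"]),np.array(p["camera_matrix"]),np.array(p["D"]))[0][:,0]
E
python3 - <<'E'
from h import *
L={"FL":[.0-.11,.11],"FR":[-.11,-.11],"BL":[.11,.11]}
obs=[("scene","FL",(265,316.7)),("scene","FR",(338.3,280)),("scene","BL",(221.7,265)),("side","FR",(330,212.3)),("side","FL",(357.3,257.7)),("side","BL",(285,275))]
P=[];Q=[]
for n,k,uv in obs:
    X=onz(n,uv,.1);print(n,k,X.round(4));P.append(L[k]);Q.append(X[:2])
P=np.array(P);Q=np.array(Q)
pm,qm=P.mean(0),Q.mean(0)
a=(P-pm);b=(Q-qm)
th=np.arctan2((a[:,0]*b[:,1]-a[:,1]*b[:,0]).sum(),(a*b).sum())
R=np.array([[np.cos(th),-np.sin(th)],[np.sin(th),np.cos(th)]])
o=qm-R@pm;print("o",o,"yaw deg",np.degrees(th));print((Q-(P@R.T+o)).round(4))
W=lambda x,y,z:np.r_[R@[x,y]+o,z]
for nm,x in dict(knob=(.03,-.154,.131),piv=(-.035,-.117,.065),ulid=(.087,-.117,.228),buf=(-.088,0,.1)).items():
    w=W(*x);print(nm,w.round(4),proj("scene",w),proj("side",w))
E
```

```text
scene FL [0.4796 0.0598 0.1   ]
scene FR [ 0.4478 -0.1548  0.1   ]
scene BL [0.6884 0.0264 0.1   ]
side FR [ 0.4533 -0.1522  0.1   ]
side FL [0.4836 0.0564 0.1   ]
side BL [0.7006 0.0287 0.1   ]
o [ 0.57317538 -0.06421302] yaw deg -8.336744607375978
[[-0.0007 -0.0008]
 [-0.0006  0.0023]
 [-0.0095 -0.0023]
 [ 0.0049  0.0049]
 [ 0.0033 -0.0042]
 [ 0.0026  0.0001]]
knob [ 0.5805 -0.2209  0.131 ] [[318.98194711 234.76991779]] [[285.30291368 202.89656291]]
piv [ 0.5216 -0.1749  0.065 ] [[321.7316119  271.81633277]] [[307.42490958 222.04219991]]
ulid [ 0.6423 -0.1926  0.228 ] [[296.18524053 199.32655447]] [[271.09954897 188.2554669 ]]
buf [ 0.4861 -0.0515  0.1   ] [[297.87361623 291.97028262]] [[337.28343785 234.62839693]]
```

Residuals are a few mm, and the projected knob lands on the red peg. I'll plan to come in tilted from the chest's right side, so the gripper body clears the upper link. The helper will give moves in tool axes.

```bash
cat >> h.py <<'E'
from scipy.spatial.transform import Rotation as Ro
YAW=np.radians(-8.34); O=np.array([.5732,-.0642,0])
RC=Ro.from_euler("z",YAW).as_matrix()
def c2w(p): return RC@np.array(p,float)+O
def w2c(p): return RC.T@(np.array(p)-O)
def ori(tilt,swap=0,flip=1):
    # tool y along chest (0,sin,-cos); tool x (or z) along +-chest x
    t=np.radians(tilt);y=np.array([0,np.sin(t),-np.cos(t)]);x=np.array([flip,0,0.])
    if swap: x=np.cross(y,x)
    return RC@np.c_[x,y,np.cross(x,y)]
def go(pc,Rt):
    s=manip.read_state();R=Ro.from_quat(s["orientation"]).as_matrix()
    sh=R.T@(c2w(pc)-s["position"])/.15
    rv=Ro.from_matrix(R.T@Rt).as_rotvec(degrees=True)/45
    return sh.round(3),rv.round(3)
def st():
    s=manip.read_state();R=Ro.from_quat(s["orientation"]).as_matrix()
    print("t",s["clock"],"chest mm",(w2c(s["position"])*1000).round(1),"F chest",(RC.T@s["contact_force"]).round(1),"w",s["width"].__round__(3))
    print("tool axes in chest (cols)\n",(RC.T@R).round(3))
E
python3 - <<'E'
from h import *
st()
for sw in(0,1):
  for f in(1,-1): print(sw,f,*go([.065,-.148-.1*np.sin(.7),.12+.1*np.cos(.7)],ori(40,sw,f)))
for uv in [(340,213),(315,238),(335,240)]: print("pliers",w2c(onz("scene",uv,.01)).round(3))
E
```

```text
t 0.1 chest mm [-320.1 -534.1  230.8] F chest [ 0.2 -0.8 -0.1] w 0.085
tool axes in chest (cols)
 [[ 0.446 -0.     0.895]
 [-0.895  0.001  0.446]
 [-0.001 -1.     0.   ]]
0 1 [-0.774  0.23   3.254] [ 0.794 -1.351  0.491]
0 -1 [-0.774  0.23   3.254] [-0.554  2.466  0.897]
1 1 [-0.774  0.23   3.254] [0.206 0.564 0.871]
1 -1 [-0.774  0.23   3.254] [ 1.174 -3.23  -0.277]
pliers [ 0.2   -0.381  0.01 ]
pliers [ 0.142 -0.233  0.01 ]
pliers [ 0.1   -0.277  0.01 ]
```

Request:
apply_moves([
  [[-0.1,0,0.4,0,0,0,0],[-0.2,0,0.7,0,0,0,0],[-0.25,0,1,0,0,0,0],[-0.25,0,1,0,0,0,0],[-0.25,0,1,0,0,0,0],[-0.25,0,1,0,0,0,0]],
])

```text
clock: 0.6
position: [0.3111, -0.4631, 0.2311]
orientation: [-0.573, 0.414, -0.414, 0.573]
contact_force: [0.1, -0.1, -0.7]
width: 0.0121
```

Request:
apply_moves([
  [[-0.1,0,0.4,0,0,0,0],[-0.2,0,0.7,0,0,0,0],[-0.25,0,1,0,0,0,0],[-0.25,0,1,0,0,0,0],[-0.25,0,1,0,0,0,0],[-0.25,0,1,0,0,0,0]],
])

```text
clock: 1.1
position: [0.4411, -0.3815, 0.2308]
orientation: [0.573, -0.415, 0.414, -0.573]
contact_force: [0.0, -0.2, -0.5]
width: -0.0001
```

```bash
python3 - <<'E'
from h import *
st();print(*go([.068,-.148-.1*np.sin(.7),.12+.1*np.cos(.7)],ori(40,1,1)))
E
```

```text
t 1.1 chest mm [ -84.7 -333.1  230.8] F chest [ 0.  -0.2 -0.5] w -0.0
tool axes in chest (cols)
 [[ 0.447 -0.001  0.894]
 [-0.894  0.     0.447]
 [-0.001 -1.    -0.001]]
[-0.264  0.228  1.271] [0.207 0.566 0.872]
```

Request:
apply_moves([
  [[-0.03,0,0.1,0.03,0.08,0.12,0],[-0.05,0,0.2,0.06,0.16,0.25,0],[-0.08,0,0.3,0.09,0.24,0.37,0],[-0.1,0,0.4,0.12,0.32,0.5,0],[-0.13,0.0,0.5,0.15,0.4,0.62,0],[-0.16,0.0,0.6,0.18,0.48,0.75,0],[-0.18,0,0.7,0.207,0.566,0.872,0],[-0.2,0,0.75,0.207,0.566,0.872,0],[-0.2,0,0.8,0.207,0.566,0.872,0],[-0.2,0,0.8,0.207,0.566,0.872,0],[-0.2,0,0.8,0.207,0.566,0.872,0]],
])

```text
clock: 2.02
position: [0.5454, -0.3157, 0.2322]
orientation: [-0.253, 0.659, -0.346, 0.618]
contact_force: [0.6, -1.1, -0.1]
width: -0.0001
```

```bash
python3 - <<'E'
from h import *
st();print(*go([.068,-.148-.1*np.sin(.7),.12+.1*np.cos(.7)],ori(40,1,1)))
p=manip.camera_params("wrist");w=manip.snapshot("wrist");cv2.imwrite("pics/w1.png",w[:,:,::-1])
print(proj("wrist",[c2w(x) for x in [(.03,-.154,.131),(.03,-.126,.131),(.03,-.178,.131),(-.11,-.11,.1),(.11,-.11,.1),(-.035,-.117,.065),(.087,-.117,.228)]],p).round(1))
E
```

```text
t 2.0167 chest mm [   9.  -252.9  232.2] F chest [ 0.7 -1.  -0.1] w -0.0
tool axes in chest (cols)
 [[ 0.002  0.002  1.   ]
 [-0.769  0.64   0.001]
 [-0.64  -0.769  0.003]]
[-0.054  0.356  0.393] [-0.002  0.003  0.005]
[[266.5 173.1]
 [242.6 169.8]
 [289.3 176.3]
 [256.3 294.7]
 [252.5  76.5]
 [282.2 221.9]
 [121.   96.8]]
```

View pics/w1.png

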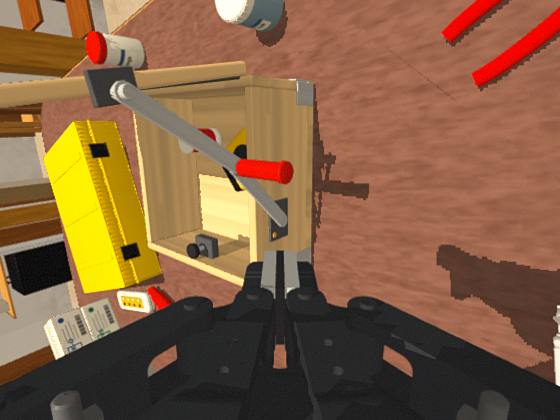

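The wrist view shows the red knob's middle at about (265,171), against (266.5,173) predicted, so the pose holds to 2–3 mm. Next I step behind the knob and insert.

Request:
apply_moves([
  [[-0.03,0,0.2,0,0,0,0],[-0.054,0,0.39,0,0,0,0],[-0.054,0.15,0.39,0,0,0,0],[-0.054,0.35,0.39,0,0,0,0],[-0.054,0.5,0.39,0,0,0,0],[-0.054,0.65,0.39,0,0,0,0],[-0.054,0.8,0.39,0,0,0,0],[-0.054,0.95,0.39,0,0,0,0],[-0.054,1,0.39,0,0,0,0],[-0.054,1,0.39,0,0,0,0]],
])

```text
clock: 2.9
position: [0.6181, -0.2217, 0.1213]
orientation: [-0.252, 0.661, -0.345, 0.617]
contact_force: [0.3, -0.2, 0.6]
width: 0.0002
```

```bash
python3 - <<'E'
from h import *
st();print(*go([.068,-.148,.12],ori(40,1,1)))
p=manip.camera_params("wrist");w=manip.snapshot("wrist");cv2.imwrite("pics/w2.png",w[:,:,::-1])
E
```

```text
t 2.9 chest mm [  67.3 -149.3  121.3] F chest [ 0.3 -0.2  0.6] w 0.0
tool axes in chest (cols)
 [[ 0.001 -0.     1.   ]
 [-0.766  0.642  0.001]
 [-0.642 -0.766  0.   ]]
[-0.001  0.012  0.005] [0.    0.001 0.001]
```

View pics/w2.png

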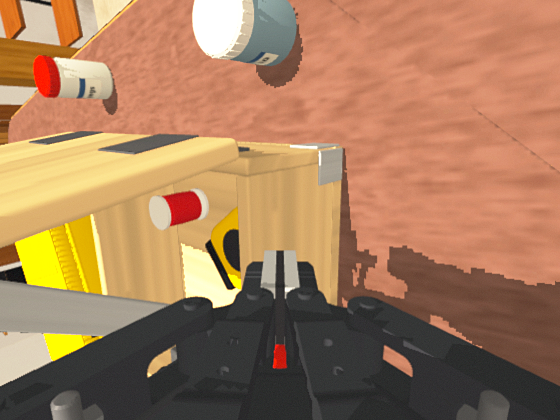

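The wrist view shows the fingers behind the knob, with a red patch visible at (280,355) on the front (−x) side. The stay link is at left, clear of the gripper. Now the push, gradual and along the arc.

Request:
apply_moves([
  [[0,0,-0.03,0,0,0,0],[0,0,-0.06,0,0,0,0],[0,0,-0.08,0,0,0,0],[0,0,-0.1,0,0,0,0],[0,0,-0.115,0,0,0,0],[-0.005,-0.006,-0.125,0,0,0,0],[-0.01,-0.012,-0.135,0,0,0,0],[-0.015,-0.018,-0.145,0,0,0,0],[-0.015,-0.018,-0.145,0,0,0,0]],
])

```text
clock: 3.7
position: [0.5977, -0.2204, 0.1259]
orientation: [-0.25, 0.66, -0.347, 0.618]
contact_force: [8.4, -3.8, 1.0]
width: 0.0002
```

```bash
python3 -c "
from h import *
st()"
```

```text
t 3.7 chest mm [  46.9 -151.   125.9] F chest [ 8.9 -2.5  1. ] w 0.0
tool axes in chest (cols)
 [[ 0.     0.005  1.   ]
 [-0.767  0.642 -0.003]
 [-0.642 -0.767  0.004]]
```

Request:
apply_moves([
  [[-0.004,-0.005,-0.011,0,0,0,0],[-0.009,-0.011,-0.022,0,0,0,0],[-0.014,-0.016,-0.033,0,0,0,0],[-0.018,-0.022,-0.044,0,0,0,0],[-0.023,-0.027,-0.055,0,0,0,0],[-0.028,-0.033,-0.067,0,0,0,0],[-0.032,-0.038,-0.08,0,0,0,0],[-0.036,-0.043,-0.093,0,0,0,0],[-0.04,-0.048,-0.106,0,0,0,0],[-0.044,-0.052,-0.12,0,0,0,0],[-0.047,-0.056,-0.133,0,0,0,0]],
])

```text
clock: 4.62
position: [0.5783, -0.2177, 0.1373]
orientation: [-0.25, 0.659, -0.347, 0.618]
contact_force: [11.2, -5.8, 6.7]
width: 0.0001
```

```bash
python3 -c "
from h import *
st()"
```

```text
t 4.6167 chest mm [  27.4 -151.1  137.3] F chest [11.9 -4.2  6.7] w 0.0
tool axes in chest (cols)
 [[ 0.001  0.006  1.   ]
 [-0.767  0.641 -0.003]
 [-0.641 -0.767  0.005]]
```

Request:
apply_moves([
  [[-0.003,-0.004,-0.014,0,0,0,0],[-0.007,-0.008,-0.03,0,0,0,0],[-0.01,-0.012,-0.045,0,0,0,0],[-0.014,-0.016,-0.06,0,0,0,0],[-0.017,-0.02,-0.075,0,0,0,0],[-0.02,-0.024,-0.09,0,0,0,0],[-0.023,-0.027,-0.105,0,0,0,0],[-0.026,-0.031,-0.12,0,0,0,0],[-0.029,-0.035,-0.135,0,0,0,0],[-0.031,-0.037,-0.15,0,0,0,0],[-0.033,-0.04,-0.165,0,0,0,0],[-0.035,-0.042,-0.18,0,0,0,0]],
])

```text
clock: 5.62
position: [0.5511, -0.2135, 0.145]
orientation: [-0.251, 0.66, -0.347, 0.618]
contact_force: [8.6, -3.9, 1.4]
width: -0.0001
```

```bash
python3 -c "
from h import *
st()"
```

```text
t 5.6167 chest mm [  -0.2 -150.9  145. ] F chest [ 9.1 -2.6  1.4] w -0.0
tool axes in chest (cols)
 [[ 0.     0.004  1.   ]
 [-0.767  0.642 -0.003]
 [-0.642 -0.767  0.004]]
```

The knob is at about x=−19, which puts the stay near 0.6. I'll hold briefly, back off in +x, and withdraw.

Request:
apply_moves([
  [[0,0,-0.01,0,0,0,0],[0,0,-0.01,0,0,0,0],[0,0,-0.01,0,0,0,0],[0,0,-0.01,0,0,0,0],[0,0,0.05,0,0,0,0],[0,0,0.13,0,0,0,0],[0,-0.15,0.13,0,0,0,0],[0,-0.4,0.13,0,0,0,0],[0,-0.7,0.13,0,0,0,0],[0,-0.95,0.13,0,0,0,0],[0,-1,0.13,0,0,0,0],[0,-1,0.13,0,0,0,0]],
])

```text
clock: 6.62
position: [0.5558, -0.3131, 0.2609]
orientation: [-0.251, 0.66, -0.347, 0.617]
contact_force: [0.1, -0.0, 0.7]
width: -0.0
```

```bash
python3 - <<'E'
from h import *
st();p=manip.camera_params("wrist");w=manip.snapshot("wrist");cv2.imwrite("pics/w3.png",w[:,:,::-1])
for s in(0,.4,.5,.6,.7):
  print(s,proj("wrist",c2w([-.035+.0925*np.cos(.793+s),-.154,.065+.0925*np.sin(.793+s)]),p))
E
```

```text
t 6.6167 chest mm [  18.9 -248.7  260.9] F chest [ 0.1 -0.   0.7] w -0.0
tool axes in chest (cols)
 [[-0.     0.005  1.   ]
 [-0.768  0.641 -0.003]
 [-0.641 -0.768  0.003]]
0 [[291.99102827 181.36467875]]
0.4 [[277.46254969 219.60113517]]
0.5 [[275.27053943 230.02914667]]
0.6 [[273.75033012 240.45910957]]
0.7 [[272.92269282 250.71360492]]
```

View pics/w3.png

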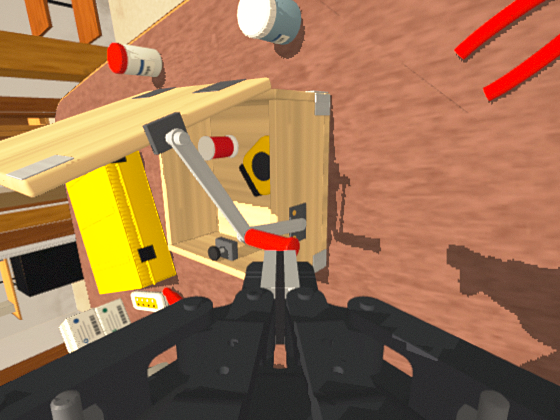

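The wrist view shows the knob at (271,240). That fits stay≈0.6, folded the other way, and the lid is still up. Next I go up and round behind the lid with the tool pointing down.

```bash
python3 - <<'E'
from h import *
from scipy.optimize import brentq
def up(phi): a=np.radians(80)-phi;return np.array([.11,.1])+.1301*np.array([-np.cos(a),np.sin(a)])
K=np.array([-.035+.0925*np.cos(1.393),.065+.0925*np.sin(1.393)])
print("lid",brentq(lambda f:np.linalg.norm(up(f)-K)-.1125,0,.6))
print(*go([.15,-.2,.40],ori(0,1,1)))
E
```

```text
lid 0.1304029434810659
[-0.846 -0.515  0.876] [-0.003 -0.002 -0.888]
```

Request:
apply_moves([
  [[-0.1,-0.15,0.1,0,0,-0.1,0],[-0.2,-0.3,0.2,0,0,-0.2,0],[-0.3,-0.4,0.35,0,0,-0.3,0],[-0.4,-0.5,0.5,0,0,-0.4,0],[-0.5,-0.51,0.6,0,0,-0.5,0],[-0.6,-0.51,0.7,0,0,-0.6,0],[-0.7,-0.51,0.8,0,0,-0.7,0],[-0.78,-0.51,0.87,0,0,-0.8,0],[-0.84,-0.51,0.87,0,0,-0.888,0],[-0.84,-0.51,0.87,0,0,-0.888,0],[-0.84,-0.51,0.87,0,0,-0.888,0]],
])

```text
clock: 7.58
position: [0.6923, -0.2809, 0.398]
orientation: [-0.462, 0.535, -0.534, 0.463]
contact_force: [0.2, -0.7, -0.6]
width: -0.0002
```

```bash
python3 -c "
from h import *
st();print(*go([.12,0,.40],ori(0,1,1)))"
```

```text
t 7.5833 chest mm [ 149.3 -197.1  398. ] F chest [ 0.3 -0.6 -0.6] w -0.0
tool axes in chest (cols)
 [[ 0.002 -0.     1.   ]
 [-1.     0.002  0.002]
 [-0.002 -1.    -0.   ]]
[-1.315 -0.011 -0.193] [ 0.     0.002 -0.002]
```

Request:
apply_moves([
  [[-0.25,0,0,0,0,0,0],[-0.5,0,0,0,0,0,0],[-0.75,0,0,0,0,0,0],[-0.95,0,0,0,0,0,0],[-1,0,0,0,0,0,0],[-1,0,0,0,0,0,0]],
])

```text
clock: 8.08
position: [0.7136, -0.1333, 0.3979]
orientation: [-0.462, 0.536, -0.534, 0.463]
contact_force: [0.6, -0.0, -0.0]
width: 0.0001
```

Request:
apply_moves([
  [[-0.15,0.1,-0.05,0,0,0,0],[-0.31,0.25,-0.1,0,0,0,0],[-0.31,0.4,-0.15,0,0,0,0],[-0.31,0.55,-0.2,0,0,0,0],[-0.31,0.65,-0.25,0,0,0,0],[-0.31,0.7,-0.28,0,0,0,0],[-0.31,0.7,-0.3,0,0,0,0],[-0.31,0.7,-0.3,0,0,0,0]],
])

```text
clock: 8.75
position: [0.6753, -0.0838, 0.2936]
orientation: [-0.461, 0.536, -0.535, 0.462]
contact_force: [0.4, 0.2, 0.1]
width: 0.0
```

```bash
python3 - <<'E'
from h import *
st();w=manip.snapshot("scene");cv2.imwrite("pics/s2.png",w[:,:,::-1])
E
```

```text
t 8.75 chest mm [103.8  -4.5 293.6] F chest [0.4 0.2 0.1] w 0.0
tool axes in chest (cols)
 [[-0.003 -0.     1.   ]
 [-1.     0.001 -0.003]
 [-0.001 -1.    -0.   ]]
```

View pics/s2.png

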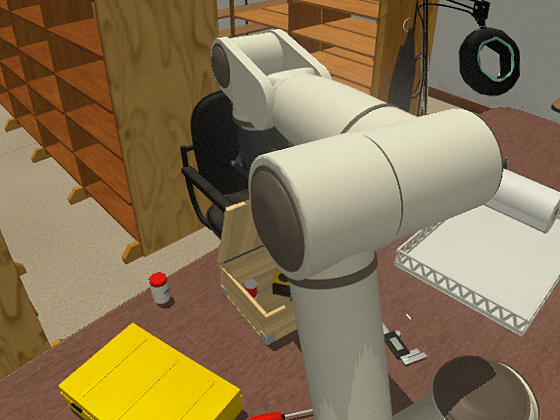

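The arm reaches over the chest and hides the gripper, and the lid is still up at (235,230). By its pose the tool is 30 mm behind the lid. I'll work out the arc waypoints.

```bash
cat >> h.py <<'E'
def tcp(a,r=.2,w=.011):
    a=np.radians(a);return np.array([.11-r*np.cos(a)+.012*np.sin(a)+w,.1+r*np.sin(a)+.012*np.cos(a)])
def rows(a0,a1,n,pen=0):
    s=manip.read_state();c=w2c(s["position"])
    for a in np.linspace(a0,a1,n):
        t=tcp(a);print(round(a,1),"y",round((c[2]-t[1])/.15,3),"z",round((t[0]-c[0])/.15,3))
E
python3 -c "
from h import *
rows(73,63,8)"
```

```text
73.0 y -0.003 z -0.202
71.6 y 0.005 z -0.234
70.1 y 0.014 z -0.266
68.7 y 0.024 z -0.298
67.3 y 0.035 z -0.33
65.9 y 0.046 z -0.361
64.4 y 0.058 z -0.392
63.0 y 0.071 z -0.423
```

Request:
apply_moves([
  [[0,0,-0.05,0,0,0,0],[0,0,-0.1,0,0,0,0],[0,0,-0.14,0,0,0,0],[0,0,-0.17,0,0,0,0],[0,0,-0.19,0,0,0,0],[0,0,-0.21,0,0,0,0],[0.0,0.005,-0.234,0,0,0,0],[0,0.014,-0.255,0,0,0,0],[0,0.02,-0.275,0,0,0,0],[0,0.024,-0.295,0,0,0,0]],
])

```text
clock: 9.63
position: [0.6324, -0.0758, 0.2905]
orientation: [0.461, -0.535, 0.536, -0.463]
contact_force: [6.2, -1.3, 0.7]
width: -0.0002
```

```bash
python3 -c "
from h import *
st();rows(68.7,50,12)"
```

```text
t 9.6333 chest mm [ 60.2  -2.9 290.5] F chest [ 6.3 -0.4  0.7] w -0.0
tool axes in chest (cols)
 [[-0.002  0.003  1.   ]
 [-1.     0.    -0.002]
 [-0.    -1.     0.003]]
68.7 y -0.001 z -0.005
67.0 y 0.012 z -0.042
65.3 y 0.025 z -0.079
63.6 y 0.04 z -0.116
61.9 y 0.056 z -0.152
60.2 y 0.073 z -0.188
58.5 y 0.092 z -0.223
56.8 y 0.111 z -0.258
55.1 y 0.131 z -0.292
53.4 y 0.152 z -0.326
51.7 y 0.174 z -0.358
50.0 y 0.197 z -0.391
```

Contact at 6 N. I follow the arc at about 0.33 rad/s.

Request:
apply_moves([
  [[0,0.003,-0.02,0,0,0,0],[0,0.012,-0.042,0,0,0,0],[0,0.025,-0.079,0,0,0,0],[0,0.04,-0.116,0,0,0,0],[0,0.056,-0.152,0,0,0,0],[0,0.073,-0.188,0,0,0,0],[0,0.092,-0.223,0,0,0,0],[0,0.111,-0.258,0,0,0,0],[0,0.131,-0.292,0,0,0,0],[0,0.152,-0.326,0,0,0,0],[0,0.174,-0.358,0,0,0,0],[0,0.197,-0.391,0,0,0,0]],
])

```text
clock: 10.63
position: [0.5738, -0.0672, 0.2605]
orientation: [0.462, -0.535, 0.536, -0.462]
contact_force: [1.9, -3.7, 1.5]
width: -0.0001
```

```bash
python3 -c "
from h import *
st();rows(50,32,12)"
```

```text
t 10.6333 chest mm [  1.   -2.9 260.5] F chest [ 2.4 -3.4  1.5] w -0.0
tool axes in chest (cols)
 [[-0.002  0.001  1.   ]
 [-1.     0.    -0.002]
 [-0.    -1.     0.001]]
50.0 y -0.003 z 0.004
48.4 y 0.02 z -0.026
46.7 y 0.044 z -0.056
45.1 y 0.069 z -0.085
43.5 y 0.095 z -0.113
41.8 y 0.121 z -0.14
40.2 y 0.149 z -0.167
38.5 y 0.177 z -0.193
36.9 y 0.205 z -0.218
35.3 y 0.235 z -0.242
33.6 y 0.265 z -0.266
32.0 y 0.296 z -0.288
```

Request:
apply_moves([
  [[0,0.02,-0.026,0,0,0,0],[0,0.044,-0.056,0,0,0,0],[0,0.069,-0.085,0,0,0,0],[0,0.095,-0.113,0,0,0,0],[0,0.121,-0.14,0,0,0,0],[0,0.149,-0.167,0,0,0,0],[0,0.177,-0.193,0,0,0,0],[0,0.205,-0.218,0,0,0,0],[0,0.235,-0.242,0,0,0,0],[0,0.265,-0.266,0,0,0,0],[0,0.296,-0.288,0,0,0,0]],
])

```text
clock: 11.55
position: [0.531, -0.0607, 0.2158]
orientation: [0.462, -0.535, 0.535, -0.462]
contact_force: [-0.3, -0.2, 3.3]
width: 0.0002
```

```bash
python3 -c "
from h import *
st();rows(32,14,12)"
```

```text
t 11.55 chest mm [-42.2  -2.6 215.8] F chest [-0.3 -0.3  3.3] w 0.0
tool axes in chest (cols)
 [[-0.002  0.001  1.   ]
 [-1.     0.001 -0.002]
 [-0.001 -1.     0.001]]
32.0 y -0.003 z -0.0
30.4 y 0.029 z -0.022
28.7 y 0.061 z -0.043
27.1 y 0.093 z -0.062
25.5 y 0.126 z -0.081
23.8 y 0.16 z -0.099
22.2 y 0.194 z -0.116
20.5 y 0.229 z -0.132
18.9 y 0.264 z -0.147
17.3 y 0.3 z -0.161
15.6 y 0.335 z -0.174
14.0 y 0.372 z -0.186
```

Request:
apply_moves([
  [[0,0.029,-0.022,0,0,0,0],[0,0.061,-0.043,0,0,0,0],[0,0.093,-0.062,0,0,0,0],[0,0.126,-0.081,0,0,0,0],[0,0.16,-0.099,0,0,0,0],[0,0.194,-0.116,0,0,0,0],[0,0.229,-0.132,0,0,0,0],[0,0.264,-0.147,0,0,0,0],[0,0.3,-0.161,0,0,0,0],[0,0.335,-0.174,0,0,0,0],[0,0.372,-0.186,0,0,0,0]],
])

```text
clock: 12.47
position: [0.5036, -0.0566, 0.1599]
orientation: [0.462, -0.535, 0.535, -0.462]
contact_force: [-0.8, -1.2, 2.6]
width: -0.0001
```

```bash
python3 -c "
from h import *
st();rows(14,0,11)"
```

```text
t 12.4667 chest mm [-69.9  -2.6 159.9] F chest [-0.6 -1.3  2.6] w -0.0
tool axes in chest (cols)
 [[-0.002  0.001  1.   ]
 [-1.     0.001 -0.002]
 [-0.001 -1.     0.001]]
14.0 y -0.001 z -0.002
12.6 y 0.03 z -0.011
11.2 y 0.062 z -0.02
9.8 y 0.094 z -0.027
8.4 y 0.125 z -0.035
7.0 y 0.157 z -0.041
5.6 y 0.19 z -0.046
4.2 y 0.222 z -0.051
2.8 y 0.254 z -0.055
1.4 y 0.287 z -0.058
0.0 y 0.319 z -0.061
```

Request:
apply_moves([
  [[0,0.03,-0.011,0,0,0,0],[0,0.06,-0.02,0,0,0,0],[0,0.085,-0.027,0,0,0,0],[0,0.11,-0.033,0,0,0,0],[0,0.135,-0.038,0,0,0,0],[0,0.155,-0.042,0,0,0,0],[0,0.17,-0.045,0,0,0,0],[0,0.18,-0.047,0,0,0,0],[0,0.18,-0.047,0,0,0,0]],
])

```text
clock: 13.22
position: [0.4967, -0.0556, 0.1331]
orientation: [-0.462, 0.535, -0.535, 0.462]
contact_force: [-0.8, -0.9, -0.4]
width: 0.0002
```

```bash
python3 -c "
from h import *
st()"
```

```text
t 13.2167 chest mm [-76.9  -2.6 133.1] F chest [-0.7 -1.  -0.4] w 0.0
tool axes in chest (cols)
 [[-0.002  0.     1.   ]
 [-1.     0.001 -0.002]
 [-0.001 -1.     0.   ]]
```

Request:
apply_moves([
  [[0,0.005,-0.001,0,0,0,0],[0,0.01,-0.002,0,0,0,0],[0,0.015,-0.003,0,0,0,0],[0,0.02,-0.003,0,0,0,0],[0,0.02,-0.003,0,0,0,0]],
])

```text
clock: 13.63
position: [0.4964, -0.0556, 0.1303]
orientation: [0.462, -0.535, 0.535, -0.462]
contact_force: [0.2, 0.5, 0.2]
width: 0.0001
```

Request:
apply_moves([
  [[0,0.005,-0.001,0,0,0,0],[0,0.01,-0.002,0,0,0,0],[0,0.013,-0.002,0,0,0,0],[0,0.013,-0.002,0,0,0,0]],
])

```text
clock: 13.97
position: [0.4961, -0.0555, 0.1284]
orientation: [0.462, -0.535, 0.535, -0.462]
contact_force: [0.1, 0.8, 1.1]
width: -0.0002
```

Request:
apply_moves([
  [[0,0.005,0,0,0,0,0],[0,0.01,0,0,0,0,0],[0,0.013,0,0,0,0,0],[0,0.013,0,0,0,0,0]],
])

```text
clock: 14.3
position: [0.4961, -0.0555, 0.1264]
orientation: [0.462, -0.535, 0.535, -0.462]
contact_force: [0.7, 0.6, -0.7]
width: 0.0003
```

Request:
apply_moves([
  [[0,0.004,0,0,0,0,0],[0,0.007,0,0,0,0,0],[0,0.01,0,0,0,0,0],[0,0.01,0,0,0,0,0]],
])

```text
clock: 14.63
position: [0.4961, -0.0555, 0.1249]
orientation: [0.462, -0.535, 0.535, -0.462]
contact_force: [-0.2, 0.2, -0.4]
width: 0.0003
```

```bash
python3 - <<'E'
from h import *
st();w=manip.snapshot("side");cv2.imwrite("pics/side2.png",cv2.resize(w[150:310,235:415,::-1],None,fx=3.5,fy=3.5,interpolation=2))
E
```

```text
t 14.6333 chest mm [-77.5  -2.6 124.9] F chest [-0.2  0.1 -0.4] w 0.0
tool axes in chest (cols)
 [[-0.002  0.001  1.   ]
 [-1.     0.    -0.002]
 [-0.    -1.     0.001]]
```

View pics/side2.png

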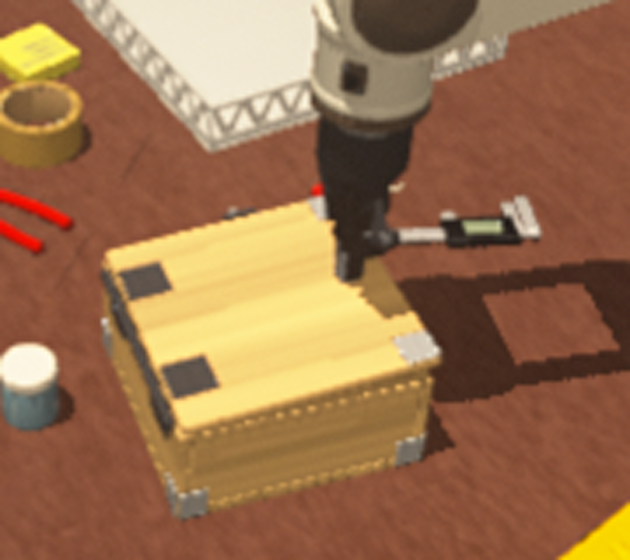

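The side view shows the lid nearly shut and the fingers just above it near (350,275). The lid seems to have run slightly ahead of the tool, so I keep creeping.

Request:
apply_moves([
  [[0,0.004,0,0,0,0,0],[0,0.008,0,0,0,0,0],[0,0.01,0,0,0,0,0],[0,0.01,0,0,0,0,0]],
])

```text
clock: 15.02
position: [0.4962, -0.0555, 0.1234]
orientation: [0.462, -0.535, 0.535, -0.462]
contact_force: [-0.6, -0.2, 0.2]
width: -0.0001
```

Request:
apply_moves([
  [[0,0.004,0,0,0,0,0],[0,0.008,0,0,0,0,0],[0,0.01,0,0,0,0,0],[0,0.01,0,0,0,0,0]],
])

```text
clock: 15.35
position: [0.4962, -0.0555, 0.1219]
orientation: [0.462, -0.535, 0.535, -0.462]
contact_force: [-0.4, 0.2, 0.0]
width: -0.0003
```

Request:
apply_moves([
  [[0,0.004,0,0,0,0,0],[0,0.008,0,0,0,0,0],[0,0.01,0,0,0,0,0],[0,0.01,0,0,0,0,0]],
])

```text
clock: 15.68
position: [0.4962, -0.0555, 0.1204]
orientation: [0.462, -0.535, 0.535, -0.462]
contact_force: [0.3, -0.0, -0.6]
width: -0.0
```

Request:
apply_moves([
  [[0,0.004,0,0,0,0,0],[0,0.008,0,0,0,0,0],[0,0.01,0,0,0,0,0],[0,0.01,0,0,0,0,0]],
])

```text
clock: 16.02
position: [0.4962, -0.0555, 0.119]
orientation: [0.462, -0.535, 0.535, -0.462]
contact_force: [0.4, -0.4, -0.2]
width: 0.0002
```

Request:
apply_moves([
  [[0,0.003,0,0,0,0,0],[0,0.007,0,0,0,0,0],[0,0.007,0,0,0,0,0]],
])

```text
clock: 16.27
position: [0.4962, -0.0555, 0.1179]
orientation: [0.462, -0.535, 0.535, -0.462]
contact_force: [-0.3, 0.4, 0.6]
width: -0.0003
```

Request:
apply_moves([
  [[0,0.003,0,0,0,0,0],[0,0.007,0,0,0,0,0],[0,0.007,0,0,0,0,0]],
])

```text
clock: 16.52
position: [0.4962, -0.0555, 0.1168]
orientation: [0.462, -0.535, 0.535, -0.462]
contact_force: [0.5, 0.7, -0.9]
width: -0.0003
```

Request:
apply_moves([
  [[0,0.003,0,0,0,0,0],[0,0.007,0,0,0,0,0],[0,0.007,0,0,0,0,0]],
])

```text
clock: 16.77
position: [0.4962, -0.0555, 0.1159]
orientation: [0.462, -0.535, 0.535, -0.462]
contact_force: [-0.0, -0.4, 0.9]
width: 0.0001
```

Request:
apply_moves([
  [[0,0.003,0,0,0,0,0],[0,0.005,0,0,0,0,0],[0,0.005,0,0,0,0,0]],
])

```text
clock: 17.02
position: [0.4962, -0.0555, 0.1154]
orientation: [0.462, -0.535, 0.536, -0.462]
contact_force: [-2.7, 0.3, 5.4]
width: -0.0003
```

Request:
apply_moves([
  [[0,0.003,0,0,0,0,0],[0,0.005,0,0,0,0,0],[0,0.005,0,0,0,0,0]],
])

```text
clock: 17.27
position: [0.4962, -0.0555, 0.1149]
orientation: [0.462, -0.535, 0.536, -0.462]
contact_force: [-5.3, 1.5, 10.3]
width: 0.0001
```

Contact on the buffer at about 115 mm, rising about 5 N per 0.005 unit. I press a little more and hold.

Request:
apply_moves([
  [[0,0.002,0,0,0,0,0],[0,0.004,0.001,0,0,0,0],[0,0.004,0.001,0,0,0,0]],
])

```text
clock: 17.52
position: [0.4962, -0.0555, 0.1145]
orientation: [0.462, -0.535, 0.535, -0.462]
contact_force: [-8.0, 0.6, 14.2]
width: -0.0003
```

Request:
apply_moves([
  [[0,0.001,0,0,0,0,0],[0,0.001,0,0,0,0,0],[0,0.001,0,0,0,0,0],[0,0.001,0,0,0,0,0],[0,0.001,0,0,0,0,0],[0,0.001,0,0,0,0,0],[0,0.001,0,0,0,0,0],[0,0.001,0,0,0,0,0],[0,0.001,0,0,0,0,0],[0,0.001,0,0,0,0,0],[0,0.001,0,0,0,0,0],[0,0.001,0,0,0,0,0]],
])

```text
clock: 18.52
position: [0.4962, -0.0555, 0.1144]
orientation: [0.462, -0.535, 0.535, -0.462]
contact_force: [-8.9, 1.9, 16.8]
width: -0.0001
```

Request:
apply_moves([
  [[0,-0.005,0,0,0,0,0],[0,-0.01,0,0,0,0,0],[0,-0.03,0,0,0,0,0],[0,-0.1,0,0,0,0,0],[0,-0.25,0,0,0,0,0],[0,-0.5,0,0,0,0,0],[0,-0.75,0,0,0,0,0],[0,-0.9,0,0,0,0,0],[0,-0.95,0,0,0,0,0],[0,-0.95,0,0,0,0,0],[0,-0.95,0,0,0,0,0]],
])

```text
clock: 19.43
position: [0.4961, -0.0556, 0.2558]
orientation: [0.462, -0.535, 0.535, -0.462]
contact_force: [0.6, 0.2, -0.4]
width: -0.0001
```

```bash
python3 - <<'E'
from h import *
st()
p=manip.camera_params("wrist");w=manip.snapshot("wrist");v=manip.snapshot("side")
print(proj("wrist",c2w([-.127,-.154,.07]),p))
c=np.hstack([w[:,:,::-1],cv2.resize(v[150:310,235:415,::-1],(472,420))]);cv2.imwrite("pics/fin.png",cv2.resize(c,None,fx=.77,fy=.77,interpolation=3))
E
```

```text
t 19.4333 chest mm [-77.5  -2.6 255.8] F chest [ 0.6  0.3 -0.4] w -0.0
tool axes in chest (cols)
 [[-0.002  0.001  1.   ]
 [-1.     0.001 -0.002]
 [-0.001 -1.     0.001]]
[[431.35628868 235.34554906]]
```

View pics/fin.png

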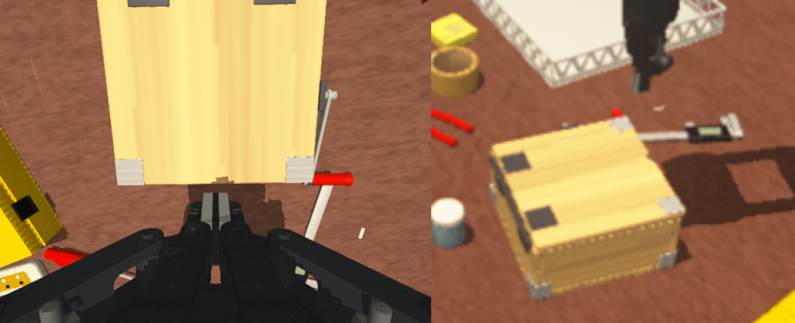

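The final picture shows the lid flat on the chest and the fingers clear. The folded knob is at (431,232) in full-size wrist pixels, against (431,235) predicted for stay≈2.3. I hand in.

```bash
python3 -c "
from station import manip
manip.sign_off()"
```

```text
the job is handed in; nothing more can be done
```

The chest is shut and the job is handed in; the whole run took about 19.5 s of the 72 s allowed.

- **Stay:** I drew the knee forward and up from behind the red knob with shut fingers, and the forces I read peaked at about 14 N. The wrist picture afterwards put the stay at about 0.6 rad, folded the other way, with the lid still up.
- **Closing:** I lowered the lid by its outer face at roughly 0.3 rad/s. Over the last 30 degrees or so, force readings fell to 1–3 N and then to nothing. The lid may have run ahead of the tool there, so I can't vouch for its speed in that stretch.
- **Pressing:** Contact came at a top-face height of about 115.5 mm, which puts the lid about 1 degree from parallel with the rim. I held 16 to 19 N in total for about 1.2 s. That included an unexplained sideways part of about 9 N. The highest force I read was 19 N, but forces are only read at the end of each move.
- **Last checks:** After backing off to 140 mm above, the tool force was about zero. The picture shows the lid shut, and the knob is within 3 px of where a stay angle of about 2.3 rad puts it. The blue jar and pliers in view look untouched. I did not check the white jar after closing, and the two things inside the chest can't be seen with the lid shut.

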